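Depth check of a steel cup

ROBOT

A 7-joint arm with a two-finger parallel gripper is mounted at the origin on a cart in front of the work surface, level with it; the furniture and walls round the work are solid. World frame = base frame: x ahead of the robot, y to its left, z up, the work surface at z = 0. Lengths are in m, angles in rad, forces in N, time in s.
With the tool pointing down it reaches from about 0.4 to 0.925 m from the base axis. Payload 5.6 kg.
Tool frame: the origin (TCP) lies on the mounting face of the last link; the fingertips stand 173 mm ahead of it and the grasp point (between the pads) lies 155 mm ahead of it (bot.grip_point_offset is the distance from the TCP to the grasp point, in m); z points along the fingers, x is the direction in which the jaws open and shut, and the axes are right-handed (so a half turn about z gives the same grasp; the last joint's range is limited). The gripper opens to 85 mm and grips with 20 to 120 N. Pads are 22 mm wide; open, the fingers measure 114 mm over their backs; the gripper's body (76 mm by 85 mm) begins 54 mm behind the grasp point. The pads swing forward as they close: fully open they stand 13 mm farther back than shut.
Start: joints at [-1.363, 0.468, -0.012, 1.603, 0.006, 1.071, -0.056], TCP at [0.161, 0.63, 0.405] pointing down, gripper open.
Joint ranges: [-2.53, 2.53], [-0.31, 2.02], [-1.57, 1.55], [0.28, 2.44], [-1.29, 4.43], [0.15, 1.84], [-2.92, 2.92]. Speed limits (rad/s): [2.57, 2.57, 3.14, 3.14, 3.14, 3.14, 3.14].

INTERFACE

Orientations are given as a unit quaternion [x, y, z, w].
In Python, from workcell import sensors, optics, job, bot gives the robot as it stands.
- The arm moves only by the shell command python3 -m crank 'ROWS' [FORCE]. ROWS is JSON, a list of rows, each a list of 7 numbers: the shift along the tool's x, y, z in mm, then the turn, a rotation vector about the tool's x, y, z in degrees, then the opening in per cent of the stroke, from 0 (shut) to 100 (fully open). In form: [[dx, dy, dz, wx, wy, wz, gripper], ...]. A call has 1 to 5 rows; each row shifts and turns the commanded pose from where the row before left it, along the tool's axes as they then stand; what a row does not reach is not made up. A row lasts 1/12 s, in which the tool goes at most 41.7 mm and 7.16 degrees, less where a joint would pass 70% of its speed; a pose out of reach is approached as far as the arm can. A call with a gripper value outside its range is refused whole. The fingers move at their own pace and stop on an object; FORCE is the grip in N (left out, the last holds). Time passes only in rows, so rows that do not move let the fingers close. It gives the time, the measured TCP pose, the force and the opening at its end, in the units of the state.
- sensors.get_state(): the state, without advancing time (a new reading comes with each control period).
- optics.grab_frame(name): name is "side" or "top"; returns the picture (420x560x3 uint8, blue, green, red); there is no depth.
- optics.get_calibration(name): a dict with "vfov" (degrees; the focal length in pixels is half the picture's height over the tangent of half this angle, whatever the lens; pixels are square), "cx", "cy" (the principal point, pixels), "R" (3x3) and "t" (3): a world point X has camera coordinates R X + t. Camera axes: x right, y down, z forward; pixel columns grow to the right and rows downward; lengths in m; the calibration is good to about 2 mm. A picture is of the moment at which its call begins. get_calibration takes no time and is no camera call.
- job.hand_in(): hands the job in, once; it reports no verdict.
The state is a dict: "time_s": time; "qpos": joint angles; "qd": joint speeds; "joint_torque": joint torques, N m; "tool_pos": TCP position; "orientation": TCP orientation; "force": force on the tool from outside, world axes, zero at the start; "ft_torque": the same for the moment, N m; "grip_width": finger opening in m.
Only numpy, scipy, OpenCV 4.12 (cv2) and the standard library are available. Lean on these libraries where they do the work, as an engineer would, in place of code of your own. Each camera call takes 0.05 s, during which the arm holds its last target.

TASK

Check the depth of the short round steel cup with the depth gauge: take the gauge from its rest, dip its rod into the cup until it stands on the bottom and press on until the bridge sits flat on the rim, roughly centred. Leave it standing there, press the lock plunger fully down, and then put the gauge back upright in the seats of its rest with the rod still at that depth. Keep the cup upright where it stands and do not knock the other things.

Things in the scene. Friction and masses are not known exactly. Their poses are not given: they have to be found in the camera images.
- gauge: T-shaped depth gauge, about 0.34 kg. Steel bridge bar (x 24, y 120, z 12 mm) under an aluminium body (26 mm thick in x, 84 in y, 12 to 60 mm above the bridge's underside) with dark pads on its two large faces: grip it there across x, some 45 mm above the underside. A 10 mm rod slides upright through its middle and hangs below the bridge. Origin: middle of the bridge's underside, z up; lock plunger on the +y half
- gauge_rod (a joint): how far the rod is pushed up into the gauge, m, range 0 to 0.030; the rod reaches 70 mm minus this below the bridge's underside. It starts at 0 to 0.008, moves against 2.5 N of friction and stays where it is left. Its 13 mm wide cap tops out 79 mm plus this value above the bridge's underside
- rod_tip (a point): lower end of the gauge's rod, on its axis
- lock_plunger (a joint): how far the lock plunger is pressed down, m: 0 unlocked (up), 0.008 fully down; 2.5 N of friction, it stays down and cannot well be raised again. It marks the gauge as locked; the rod itself is held by its friction
- plunger_top (a point): top of the lock plunger, a dark steel button 16 mm across on top of the gauge's body, 28 mm from the rod's axis towards +y of the gauge; 71 mm above the bridge's underside when up, 63 mm when down
- gauge_rest: fixed rest: dark foot 50 x 100 mm and two grey uprights (42 mm in x, 12 in y, centred at y = -40 and +40 mm) with flat seats 85 mm above the table. The bridge lies on both seats along the rest's y, either way round, between 6 mm high lips 33 mm apart in x; the rod hangs between the uprights. Origin: middle of its underside, z up
- short_cup: the cup to check: round, plain steel, loose, about 0.7 kg, 76 mm outside, 64 mm inside, 70 mm high, upright, 52 mm deep (its floor is 18 mm thick); so the rod is pushed up to 0.018 when the bridge is on the rim. origin: middle of its underside
- short_cup_rim (a point): centre of the short cup's mouth, level with the rim
- short_cup_floor (a point): centre of the short cup's inner floor
- tall_cup: another round steel cup, 72 mm across, 90 mm high; leave alone; origin: middle of its underside
- square_cup: square steel cup, 68 x 68 x 55 mm; leave alone; origin: middle of its underside
- wash_bottle: white squeeze bottle with a bent spout, 62 x 84 x 185 mm, at the back of the table; leave alone; origin: middle of its underside
- stamp: hand stamp standing, 27 x 40 x 74 mm; leave alone; origin: middle of its underside
- plug_gauge: plug gauge lying, 113 mm long, 22 mm thick, at the front edge; leave alone; origin: middle of its underside
- blade_box: small carton, 35 x 75 x 45 mm; leave alone; origin: middle of its underside
- screwdriver: screwdriver lying, 198 mm long, 29 mm thick, at the back; leave alone; origin: middle of its underside

How it is judged:
On the way, in this order (a step that is already met when the one before it is completed fails the run):
1. with the plunger still up, the rod's tip stands on the floor of the short cup (within 3 mm) (z of rod_tip in the frame of short_cup between 0.014 and 0.021 m and horizontal distance between rod_tip and short_cup_floor below 0.03 m and value of joint lock_plunger below 0.003 m), for 0.1 s.
2. the bridge sits flat on the short cup's rim (within 3 mm, centred within 15 mm) and the plunger has been pressed down there (over 6 mm) (z of gauge in the frame of short_cup between 0.067 and 0.073 m and horizontal distance between gauge and short_cup_rim below 0.015 m and angle between gauge's own z axis and vertical below 0.06 rad and value of joint gauge_rod above 0.0155 m and value of joint lock_plunger above 0.006 m), for 0.2 s.
At the end, for the whole second after the job is handed in: The gauge stands upright in its rest, bridge on both seats (height within 3 mm, within 8 mm across and 20 mm along the seats), at rest, plunger down over 6 mm, rod pushed up to 18 mm (15.5 to 20.5 mm); the short cup stands upright within 25 mm of where it was (x of gauge in the frame of gauge_rest between -0.008 and 0.008 m and y of gauge in the frame of gauge_rest between -0.02 and 0.02 m and z of gauge in the frame of gauge_rest between 0.082 and 0.088 m and angle between gauge's own z axis and vertical below 0.06 rad and linear speed of each of gauge, short_cup below 0.02 m/s and value of joint gauge_rod between 0.0155 and 0.0205 m and value of joint lock_plunger above 0.006 m and distance of short_cup from where it was at the start of the episode below 0.025 m and angle between short_cup's own z axis and vertical below 0.05 rad); the robot touches nothing.
It fails at once if the short cup is tipped over 0.3 rad (angle between short_cup's own z axis and vertical above 0.3 rad).
It fails at once if another cup or bystander is moved by more than 25 mm (distance of any of tall_cup, square_cup, wash_bottle, stamp, plug_gauge, blade_box, screwdriver from where it was at the start of the episode above 0.025 m).
It also fails if it takes over 58 s, if anything falls off the work surface, if the arm or the gripper's body presses on something with over 40 N, if the wrist force passes 120 N, or if a joint passes its speed limit or range.

## Working session

There is one attempt and no reset: what is moved stays moved. The work goes in short steps, Python scripts to look and compute and a shell command to move; the robot and the scene stay as the last step left them, time stands still between calls to the robot, and variables do not carry over. Pictures are saved under pics/ and viewed, and the job is handed in when it is done.

```bash
ls; mkdir -p pics; python3 - <<'E'
from workcell import sensors, optics, job, bot
import cv2
print(sensors.get_state())
for n in("side","top"):
    cv2.imwrite(f"pics/{n}0.png",optics.grab_frame(n)); print(n,optics.get_calibration(n))
E
```

```text
pics
{'time_s': 0.0, 'qpos': array([-1.36302958,  0.4683935 , -0.01159211,  1.60364011,  0.00600083,
        1.07142292, -0.05629085]), 'qd': array([-0.00041453,  0.0012462 , -0.00014099,  0.0011632 , -0.00121422,
        0.00047236, -0.00045863]), 'joint_torque': array([-1.44136170e-04, -5.32395101e+01,  2.11953081e-02, -2.51312935e+01,
        1.14670451e-02,  7.81138544e-03, -2.52436809e-05]), 'tool_pos': array([0.16128302, 0.62940633, 0.40372063]), 'orientation': array([ 7.90002419e-01,  6.13103043e-01, -6.80184125e-04,  6.11683850e-04]), 'force': array([0.55525411, 1.24023085, 0.1493714 ]), 'ft_torque': array([ 0.01529292, -0.01909667,  0.00439476]), 'grip_width': 0.08541751139233304}
side {'vfov': 51.13160342986427, 'cx': 277.29481190362077, 'cy': 205.62088216852752, 'R': array([[ 0.98049527, -0.19617562,  0.01200637],
       [-0.11883673, -0.64039191, -0.75879907],
       [ 0.15654666,  0.7425721 , -0.65121411]]), 't': array([-0.55821504,  0.07696843,  1.01228922])}
top {'vfov': 46.602216070851824, 'cx': 283.0986308582197, 'cy': 210.27099673170736, 'R': array([[-0.02124843, -0.99931628,  0.03025687],
       [-0.98994334,  0.01679623, -0.1404638 ],
       [ 0.13985956, -0.03293722, -0.98962338]]), 't': array([-0.13743552,  0.57039763,  0.94744721])}
```

View pics/side0.png

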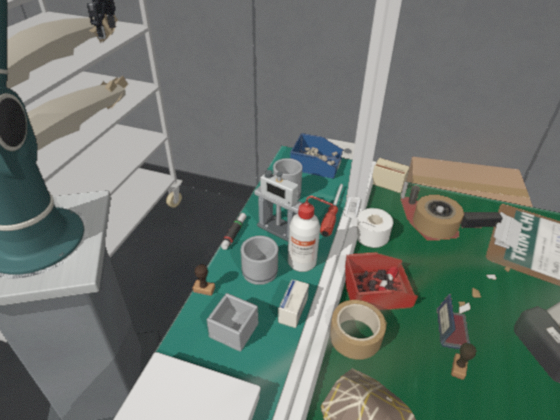

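View pics/top0.png

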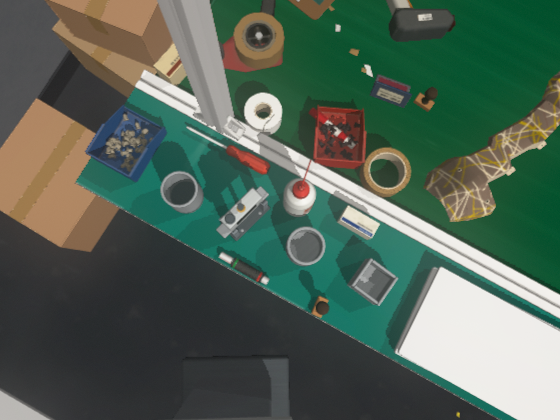

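```bash
cat > h.py <<'E'
import numpy as np, cv2
from workcell import sensors, optics, job, bot
def cam(n):
    c=optics.get_calibration(n); f=210/np.tan(np.radians(c['vfov']/2)); return c,f
def proj(n,X):
    c,f=cam(n); p=c['R']@np.asarray(X,float)+c['t']; return np.array([c['cx']+f*p[0]/p[2],c['cy']+f*p[1]/p[2]])
def ray(n,uv):
    c,f=cam(n); d=c['R'].T@np.array([(uv[0]-c['cx'])/f,(uv[1]-c['cy'])/f,1]); return -c['R'].T@c['t'],d/np.linalg.norm(d)
def atz(n,uv,z):
    o,d=ray(n,uv); return o+d*(z-o[2])/d[2]
def tri(a,b):
    o1,d1=ray('side',a);o2,d2=ray('top',b)
    s=np.linalg.lstsq(np.c_[d1,-d2],o2-o1,rcond=None)[0]
    p,q=o1+s[0]*d1,o2+s[1]*d2; return (p+q)/2,np.linalg.norm(p-q)
def crop(img,x0,y0,w,h,k,name):
    c=cv2.resize(img[y0:y0+h,x0:x0+w],None,fx=k,fy=k,interpolation=cv2.INTER_CUBIC)
    st=10
    for x in range((x0+st-1)//st*st,x0+w,st):
        cv2.line(c,((x-x0)*k,0),((x-x0)*k,6),(0,255,255),1)
        if x%20==0: cv2.putText(c,str(x),((x-x0)*k,18),0,.4,(0,255,255),1)
    for y in range((y0+st-1)//st*st,y0+h,st):
        cv2.line(c,(0,(y-y0)*k),(6,(y-y0)*k),(0,255,255),1)
        if y%20==0: cv2.putText(c,str(y),(8,(y-y0)*k+4),0,.4,(0,255,255),1)
    cv2.imwrite('pics/'+name+'.png',c)
E
python3 - <<'E'
from h import *
s=cv2.imread('pics/side0.png');t=cv2.imread('pics/top0.png')
crop(t,150,160,160,120,5,'t0c'); crop(s,220,150,120,140,4,'s0c'); 
for n in('side','top'):
    print(ray(n,(280,210)))
E
```

```text
(array([ 0.39800339, -0.81191595,  0.72432274]), array([ 0.16139238,  0.73492425, -0.65866444]))
(array([ 0.42923149, -0.1157158 ,  1.0218945 ]), array([ 0.14054193, -0.02659535, -0.98971746]))
```

View pics/t0c.png

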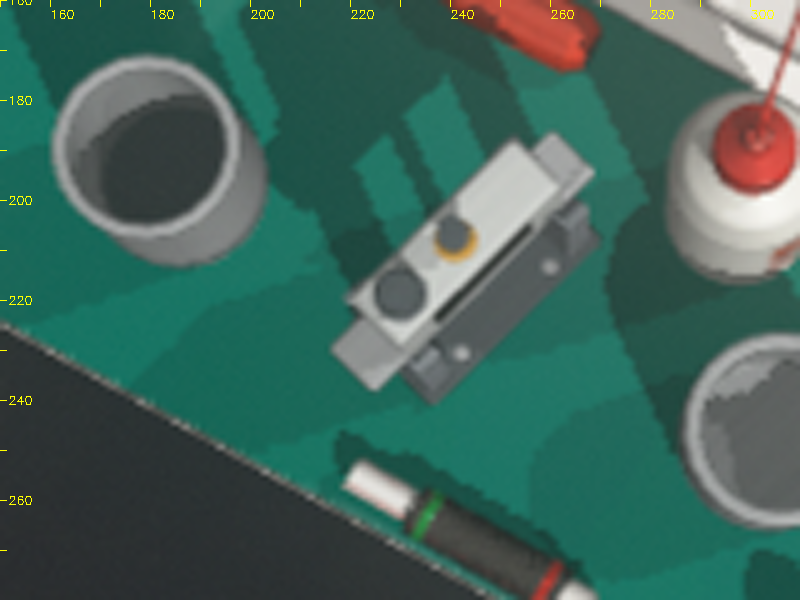

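View pics/s0c.png

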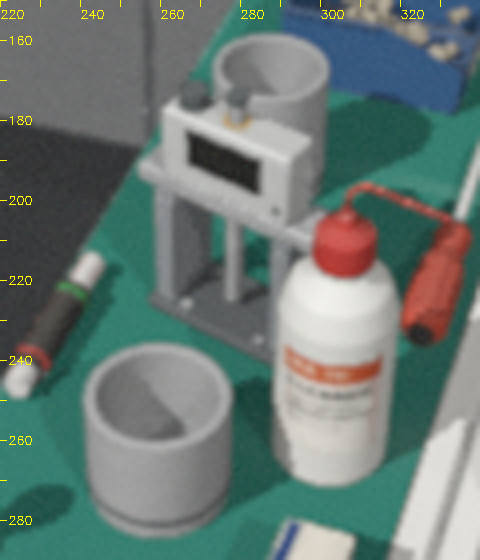

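```bash
python3 - <<'E'
from h import *
s=cv2.imread('pics/side0.png');t=cv2.imread('pics/top0.png')
crop(t,270,170,80,110,7,'t0d'); crop(t,210,180,70,70,9,'t0e'); crop(s,245,160,80,90,7,'s0e'); crop(s,230,225,60,70,9,'s0d')
E
```

```text
(no output)
```

View pics/t0d.png

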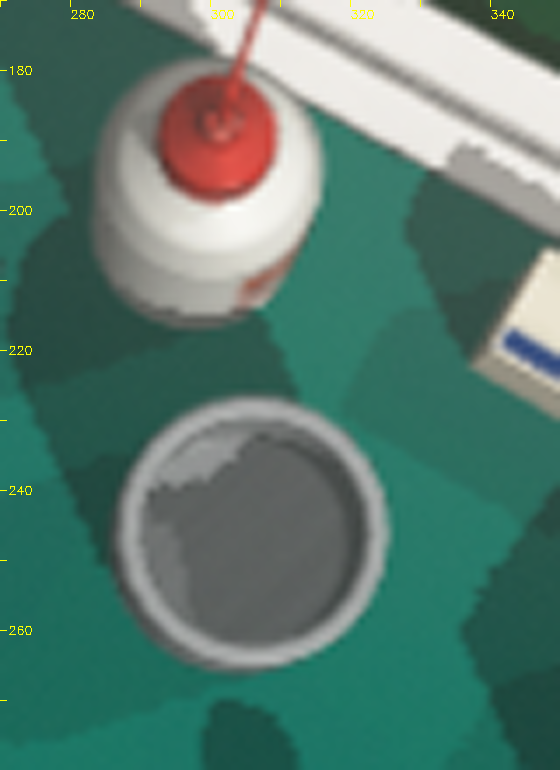

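View pics/t0e.png

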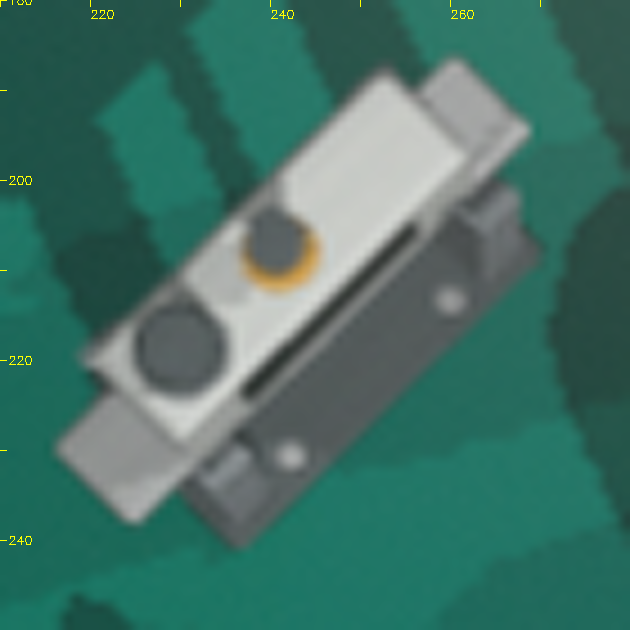

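View pics/s0e.png

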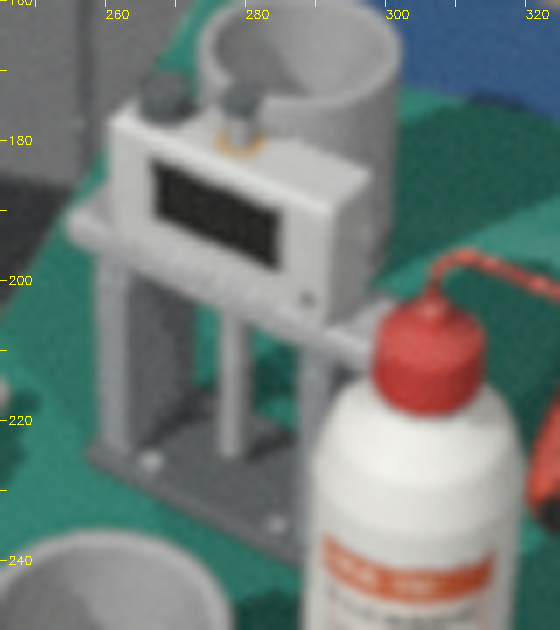

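View pics/s0d.png

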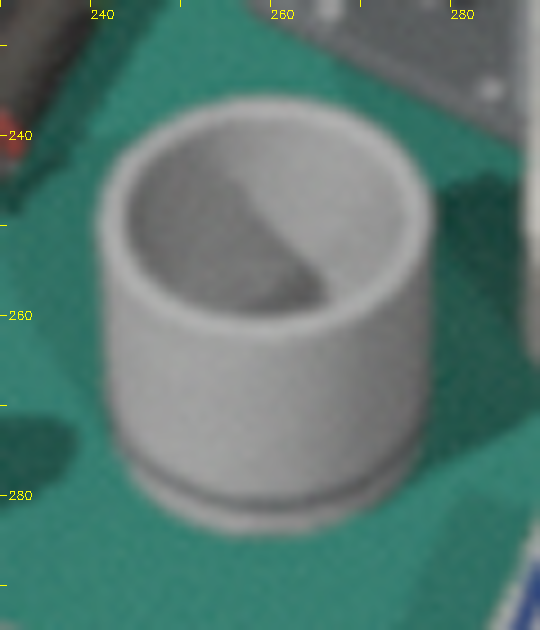

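```bash
python3 - <<'E'
from h import *
from scipy.optimize import least_squares
print('rim tri',tri((259.4,249.2),(304.5,245.7)), atz('top',(304.5,245.7),.07),atz('side',(259.4,249.2),.07))
print('rim width px', 0.076*cam('top')[1]/0.95)
# contour fit
th=np.linspace(0,2*np.pi,73)
def ext(n,c,r=.038):
    P=np.array([proj(n,[c[0]+r*np.cos(a),c[1]+r*np.sin(a),c[2]]) for a in th]); return P[:,0].min(),P[:,0].max(),P[:,1].min(),P[:,1].max()
def f(c): return np.r_[np.array(ext('top',c))-[285.5,324.3,226.5,265.5],np.array(ext('side',c))-[240.5,278.4,235.5,262.4]]
r=least_squares(f,[.45,-.15,.07]);print(r.x,r.fun.round(2))
# gauge
obs=[('top',(0,.028,.071),(229.8,218.5)),('top',(0,0,None),(240.5,207)),
('top',(-.013,.042,.06),(230.5,229.5)),('top',(.013,.042,.06),(219.5,219.5)),('top',(.013,-.042,.06),(252.5,187.5)),('top',(-.013,-.042,.06),(261.5,197.5)),
('top',(.012,.06,.012),(216,230)),('top',(-.012,.06,.012),(225,238.5)),('top',(.012,-.06,.012),(260,186)),('top',(-.012,-.06,.012),(269,194.5)),
('side',(0,.028,.071),(268,172)),('side',(-.013,.042,.06),(260.5,177.5)),('side',(-.013,-.042,.06),(290.5,190)),('side',(.013,-.042,.06),(297,185)),('side',(0,0,None),(279,173))]
def g(p):
    x,y,z,a,q=p; out=[]
    for n,P,uv in obs:
        P=list(P); P[2]=.079+q if P[2] is None else P[2]
        X=[x+np.cos(a)*P[0]-np.sin(a)*P[1],y+np.sin(a)*P[0]+np.cos(a)*P[1],z+P[2]]
        out+=list(proj(n,X)-uv)
    return out
for a0 in(.7,):
    r=least_squares(g,[.5,0,.085,a0,.004],loss='soft_l1');print(r.x,np.degrees(r.x[3]),np.reshape(r.fun,(-1,2)).round(1).tolist())
c=r.x
st=sensors.get_state();print(st['tool_pos'])
from scipy.spatial.transform import Rotation as R
print(R.from_quat(st['orientation']).as_matrix().round(3))
b=tri((304.5,210-7),(299.5,187));print('bottle cap',b)
b=tri((340,0),(200,60))
E
```

```text
rim tri (array([ 0.49331055, -0.1881886 ,  0.06424306]), np.float64(0.00035223165952842395)) [ 0.49310029 -0.18776703  0.07      ] [ 0.49230387 -0.19362733  0.07      ]
rim width px 39.00708708353575
[ 0.49303485 -0.18890005  0.06705657] [ 0.11 -0.02  0.05 -0.19  0.44 -0.6   0.06 -0.09]Traceback (most recent call last):
  File "<stdin>", line 24, in <module>
    return func(*args, **kwargs)
    vector_fun = VectorFunction(
        fun_wrapped,
    ...<6 lines>...
        workers=workers
    )
    self.J, dct = approx_derivative(
                  ~~~~~~~~~~~~~~~~~^
        self.fun_wrapped, self.x, f0=self.f, **finite_diff_options
        ^^^^^^^^^^^^^^^^^^^^^^^^^^^^^^^^^^^^^^^^^^^^^^^^^^^^^^^^^^
    )
    ^
    J, _nfev = _dense_difference(fun_wrapped, x0, f0, h,
               ~~~~~~~~~~~~~~~~~^^^^^^^^^^^^^^^^^^^^^^^^
                             use_one_sided, method,
                             ^^^^^^^^^^^^^^^^^^^^^^
                             mf)
                             ^^^
    df = [f_eval - f0 for f_eval in f_evals]
                                    ^^^^^^^
    f = np.atleast_1d(self.fun(x, *self.args, **self.kwargs))
                      ~~~~~~~~^^^^^^^^^^^^^^^^^^^^^^^^^^^^^^
    return np.atleast_1d(self.fun(x))
                         ~~~~~~~~^^^
    return self.f(x, *self.args, **self.kwargs)
           ~~~~~~^^^^^^^^^^^^^^^^^^^^^^^^^^^^^^
  File "<stdin>", line 21, in g
  File "h.py", line 6, in proj
    c,f=cam(n); p=c['R']@np.asarray(X,float)+c['t']; return np.array([c['cx']+f*p[0]/p[2],c['cy']+f*p[1]/p[2]])
        ~~~^^^
  File "h.py", line 4, in cam
    c=optics.get_calibration(n); f=210/np.tan(np.radians(c['vfov']/2)); return c,f
ValueError: time passes only in moves, steps and waits
```

```bash
python3 - <<'E'
s=open('h.py').read()
s=s.replace("def cam(n):\n    c=optics","import functools\n@functools.cache\ndef cam(n):\n    c=optics")
open('h.py','w').write(s)
E
cat > g.py <<'E'
from h import *
from scipy.optimize import least_squares
obs=[('top',(0,.028,.071),(229.8,218.5)),('top',(0,0,None),(240.5,207)),
('top',(-.013,.042,.06),(230.5,229.5)),('top',(.013,.042,.06),(219.5,219.5)),('top',(.013,-.042,.06),(252.5,187.5)),('top',(-.013,-.042,.06),(261.5,197.5)),
('top',(.012,.06,.012),(216,230)),('top',(-.012,.06,.012),(225,238.5)),('top',(.012,-.06,.012),(260,186)),('top',(-.012,-.06,.012),(269,194.5)),
('side',(0,.028,.071),(268,172)),('side',(-.013,.042,.06),(260.5,177.5)),('side',(-.013,-.042,.06),(290.5,190)),('side',(.013,-.042,.06),(297,185)),('side',(0,0,None),(279,173))]
def g(p):
    x,y,z,a,q=p; out=[]
    for n,P,uv in obs:
        P=list(P); P[2]=.079+q if P[2] is None else P[2]
        X=[x+np.cos(a)*P[0]-np.sin(a)*P[1],y+np.sin(a)*P[0]+np.cos(a)*P[1],z+P[2]]
        out+=list(proj(n,X)-uv)
    return out
r=least_squares(g,[.5,0,.085,.8,.004],loss='soft_l1');print(r.x,np.degrees(r.x[3]),np.reshape(r.fun,(-1,2)).round(1).tolist())
print(least_squares(lambda p:g([p[0],p[1],.085,p[2],p[3]]),[.5,0,.8,.004],loss='soft_l1').x)
st=sensors.get_state();print(st['tool_pos'])
from scipy.spatial.transform import Rotation as R
print(R.from_quat(st['orientation']).as_matrix().round(3))
print('bottle cap',tri((304.5,210-7),(299.5,187)))
E
python3 g.py
```

```text
[ 0.55769103 -0.06883127  0.08352494  0.77489291  0.00181343] 44.39809318671503 [[-0.1, 0.3], [0.0, -0.1], [-0.7, 0.5], [0.1, 0.5], [-0.1, 0.0], [1.0, -0.1], [-0.3, 0.1], [-0.4, 0.4], [0.2, -0.0], [0.0, 0.1], [0.5, 0.2], [-0.6, -0.5], [1.5, 0.7], [1.6, -0.4], [0.2, 0.0]]
[ 5.57501740e-01 -6.90624571e-02  7.74650511e-01  6.08415683e-04]
[0.1612986  0.62943136 0.40382783]
[[ 0.248  0.969 -0.   ]
 [ 0.969 -0.248 -0.002]
 [-0.002  0.    -1.   ]]
bottle cap (array([ 0.58975137, -0.17427577,  0.16357421]), np.float64(0.004774752360856845))
```

```bash
cat > to.py <<'E'
import sys
from h import *
from scipy.spatial.transform import Rotation as R
# usage: to.py x y z yawdeg(of tool x)
x,y,z,a=map(float,sys.argv[1:5]); s=sensors.get_state()
M=R.from_quat(s['orientation']); a=np.radians(a)
T=np.array([[np.cos(a),np.sin(a),0],[np.sin(a),-np.cos(a),0],[0,0,-1]])
p=np.array([x,y,z])
print('t',round(s['time_s'],2),'pos',s['tool_pos'].round(4),'F',s['force'].round(1),'grip',round(s['grip_width'],4))
print('shift mm',(M.inv().apply(p-s['tool_pos'])*1000).round(1),'turn',np.degrees((M.inv()*R.from_matrix(T)).as_rotvec()).round(2))
E
python3 -m crank '[[0,0,0,0,0,6.24,70],[0,0,0,0,0,6.24,70],[0,0,0,0,0,6.24,70],[0,0,0,0,0,6.24,70],[0,0,0,0,0,6.24,70]]' 40; python3 to.py 0.5575 -0.069 0.42 44.4
```

```text
time_s: 0.52
tool_pos: [0.1613, 0.6295, 0.4041]
orientation: [0.927, 0.376, -0.0, 0.0]
force: [-0.5, 0.8, -0.9]
grip_width: 0.0597
t 0.52 pos [0.1613 0.6295 0.4041] F [-0.5  0.8 -0.9] grip 0.0597
shift mm [-201.8  777.3  -15.2] turn [ 0.04  0.05 -0.28]
```

```bash
for i in 1 2 3 4; do python3 -m crank '[[-10,38.5,-0.7,0,0,0,70],[-10,38.5,-0.7,0,0,0,70],[-10,38.5,-0.7,0,0,0,70],[-10,38.5,-0.7,0,0,0,70],[-10,38.5,-0.7,0,0,0,70]]' |sed -n 2p; done; python3 to.py 0.5575 -0.069 0.42 44.4
```

```text
tool_pos: [0.2609, 0.4553, 0.4078]
tool_pos: [0.3599, 0.2827, 0.4117]
tool_pos: [0.4588, 0.1103, 0.4153]
tool_pos: [0.558, -0.0619, 0.4185]
t 2.18 pos [ 0.558  -0.0619  0.4185] F [ 0.8  0.5 -0.1] grip 0.0597
shift mm [-5.3  4.7 -1.5] turn [-0.02  0.    0.05]
```

```bash
python3 -m crank '[[-5.3,4.7,15,0,0,0,70],[0,0,20,0,0,0,70],[0,0,20,0,0,0,70],[0,0,10,0,0,0,70],[0,0,0,0,0,0,70]]' |sed -n 2p; python3 to.py 0.5575 -0.069 0.288 44.4; python3 - <<'E'
from h import *
s=optics.grab_frame('side');t=optics.grab_frame('top')
crop(t,180,150,120,110,6,'t1'); crop(s,220,90,120,140,4,'s1')
E
```

```text
tool_pos: [0.5561, -0.067, 0.3512]
t 2.6 pos [ 0.5561 -0.067   0.3512] F [-0.4 -0.6 -0.2] grip 0.0598
shift mm [-0.2  2.6 63.2] turn [-0.2   0.21  0.03]
```

View pics/t1.png

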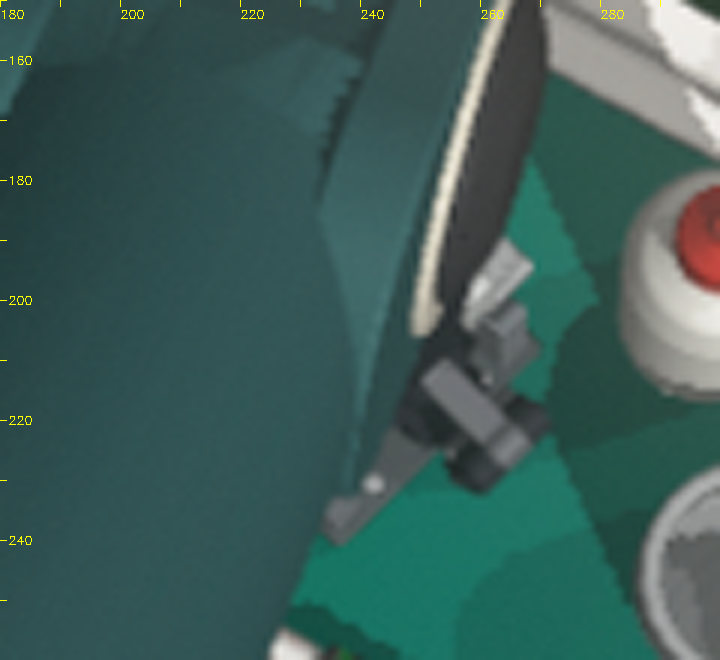

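View pics/s1.png

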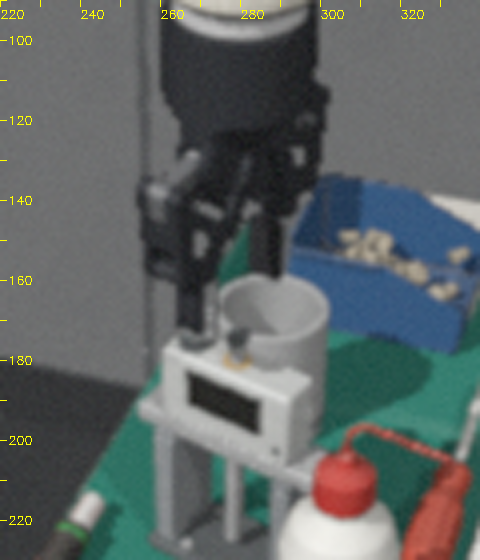

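```bash
python3 - <<'E'
from h import *
p=np.array([.5561,-.067,.351-.170]);d=np.array([.714,.70,0])
for k in(-.03,-.044,.03,.044): print(k,proj('side',p+k*d).round(1))
E
python3 to.py 0.5575 -0.069 0.288 44.4
```

```text
-0.03 [270.3 173.1]
-0.044 [266.4 176.4]
0.03 [286.2 159.7]
0.044 [289.7 156.7]
t 2.7 pos [ 0.5572 -0.0672  0.3539] F [0.4 0.4 0.6] grip 0.0597
shift mm [-1.1  1.5 65.9] turn [0.   0.01 0.04]
```

```bash
python3 -m crank '[[-1,1.5,16,0,0,0,70],[0,0,18,0,0,0,70],[0,0,18,0,0,0,70],[0,0,14,0,0,0,70],[0,0,0,0,0,0,70]]'|tail -2;  python3 -m crank '[[0,0,0,0,0,0,70],[0,0,0,0,0,0,70]]'|tail -2; python3 to.py 0.5575 -0.069 0.288 44.4; python3 - <<'E'
from h import *
s=optics.grab_frame('side')
crop(s,220,90,120,140,4,'s2')
E
```

```text
force: [-0.1, 0.5, 0.1]
grip_width: 0.0601
force: [0.2, 0.5, 0.3]
grip_width: 0.0605
t 3.28 pos [ 0.5581 -0.0691  0.2893] F [0.2 0.5 0.3] grip 0.0605
shift mm [-0.3 -0.5  1.3] turn [ 0.11 -0.11  0.04]
```

View pics/s2.png

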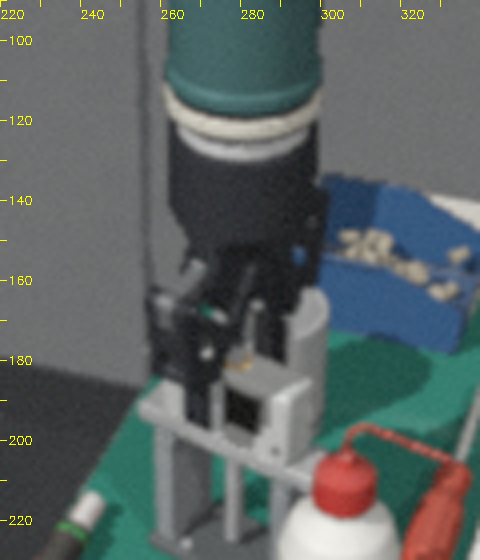

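```bash
python3 -m crank '[[0,0,0.8,0,0,0,20],[0,0,0,0,0,0,20],[0,0,0,0,0,0,20],[0,0,0,0,0,0,20],[0,0,0,0,0,0,20]]' 50|tail -2;  python3 -m crank '[[0,0,0,0,0,0,20],[0,0,0,0,0,0,20],[0,0,0,0,0,0,20]]'|tail -2; python3 to.py 0.5575 -0.069 0.288 44.4
```

```text
force: [-1.3, 0.7, 6.0]
grip_width: 0.0251
force: [-0.1, 1.0, 6.4]
grip_width: 0.0256
t 4.0 pos [ 0.5577 -0.069   0.2876] F [-0.1  1.   6.4] grip 0.0256
shift mm [-0.1 -0.1 -0.4] turn [ 0.03 -0.06  0.03]
```

```bash
python3 -m crank '[[0,0,-5,0,0,0,20],[0,0,-15,0,0,0,20],[0,0,-25,0,0,0,20],[0,0,-35,0,0,0,20],[0,0,-35,0,0,0,20]]'|tail -2;  python3 -m crank '[[0,0,-20,0,0,0,20],[0,0,0,0,0,0,20],[0,0,0,0,0,0,20]]'|tail -2; python3 to.py 0.493 -0.1885 0.42 44.4;python3 - <<'E'
from h import *
s=optics.grab_frame('side')
crop(s,200,60,140,140,4,'s3')
E
```

```text
force: [1.1, 0.5, -3.2]
grip_width: 0.0252
force: [-0.2, 0.5, -4.2]
grip_width: 0.0253
t 4.67 pos [ 0.5571 -0.069   0.4221] F [-0.2  0.5 -4.2] grip 0.0253
shift mm [-129.4   40.4    2. ] turn [ 0.02 -0.05  0.04]
```

View pics/s3.png

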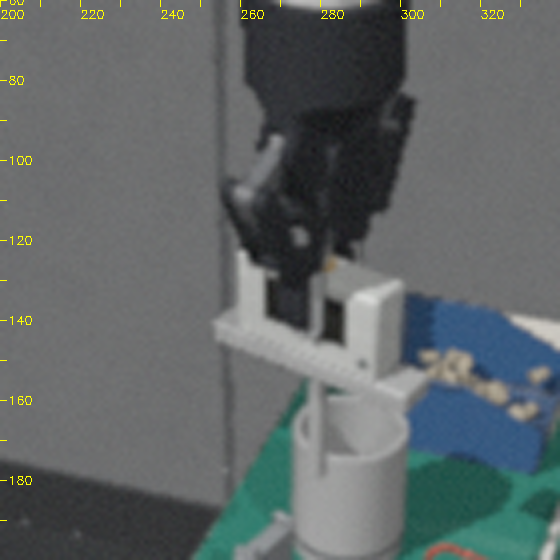

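```bash
python3 -m crank '[[-26,8,0,0,0,0,20],[-26,8,0,0,0,0,20],[-26,8,0,0,0,0,20],[-26,8,0,0,0,0,20],[-25.4,8.4,0,0,0,0,20]]'|tail -2;  python3 -m crank '[[0,0,16,0,0,0,20],[0,0,20,0,0,0,20],[0,0,0,0,0,0,20],[0,0,0,0,0,0,20]]'|tail -2; python3 to.py 0.493 -0.1885 0.38 44.4;python3 - <<'E'
from h import *
s=optics.grab_frame('side');t=optics.grab_frame('top')
crop(t,250,150,120,130,5,'t4'); crop(s,200,100,140,180,4,'s4')
E
```

```text
force: [0.1, -0.9, -3.4]
grip_width: 0.025
force: [0.4, -1.3, -2.4]
grip_width: 0.0254
t 5.47 pos [ 0.4924 -0.188   0.3836] F [ 0.4 -1.3 -2.4] grip 0.0254
shift mm [0.1 0.8 3.6] turn [-0.26  0.21  0.01]
```

View pics/t4.png

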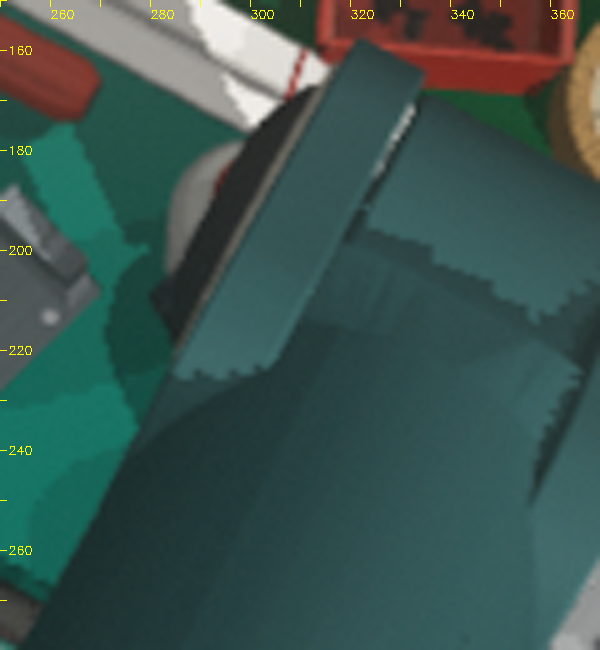

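View pics/s4.png

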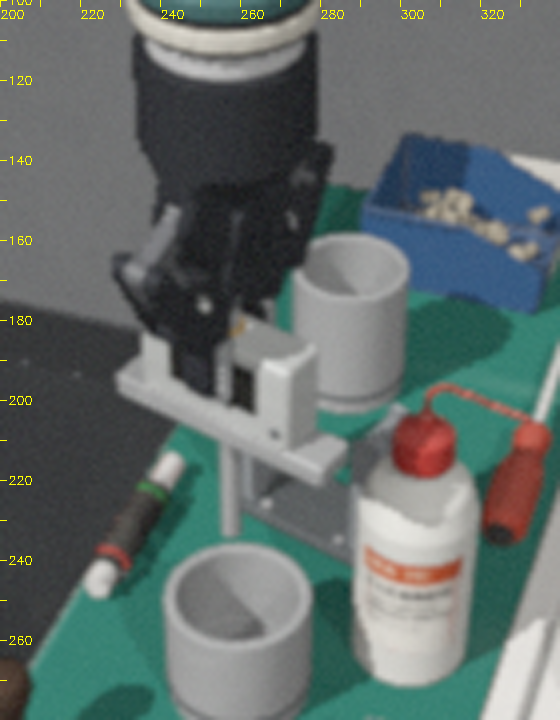

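```bash
python3 - <<'E'
from h import *
print(proj('side',[.4924,-.188,.111]), proj('side',[.493,-.1885,.07]))
E
python3 -m crank '[[0,0.8,6,0,0,0,20],[0,0,20,0,0,0,20],[0,0,20,0,0,0,20],[0,0,20,0,0,0,20],[0,0,12,0,0,0,20]]'|tail -2;python3 -m crank '[[0,0,0,0,0,0,20],[0,0,0,0,0,0,20]]'|tail -2; python3 to.py 0.493 -0.1885 0.2726 44.4
```

```text
[258.68217517 232.94553838] [259.32052247 247.37639766]
force: [-0.2, 0.2, -2.5]
grip_width: 0.025
force: [-0.0, 0.2, -3.1]
grip_width: 0.0254
t 6.15 pos [ 0.494  -0.1891  0.3079] F [-0.   0.2 -3.1] grip 0.0254
shift mm [-0.3 -1.1 35.3] turn [-0.01  0.03  0.03]
```

```bash
python3 -m crank '[[0,0,6,0,0,0,20],[0,0,6,0,0,0,20],[0,0,2,0,0,0,20],[0,0,2,0,0,0,20],[0,0,0,0,0,0,20]]'|egrep 'tool|force';python3 -m crank '[[0,0,2,0,0,0,20],[0,0,2,0,0,0,20],[0,0,0,0,0,0,20]]'|egrep 'tool|force';python3 -m crank '[[0,0,2,0,0,0,20],[0,0,2,0,0,0,20],[0,0,0,0,0,0,20]]'|egrep 'tool|force'; python3 to.py 0.493 -0.1885 0.2726 44.4
```

```text
tool_pos: [0.4937, -0.189, 0.2917]
force: [0.4, 0.3, -3.4]
tool_pos: [0.4939, -0.1892, 0.2879]
force: [0.7, 0.6, -3.1]
tool_pos: [0.4939, -0.1891, 0.2837]
force: [-0.5, 0.6, -2.6]
t 7.07 pos [ 0.4939 -0.1891  0.2837] F [-0.5  0.6 -2.6] grip 0.0252
shift mm [-0.2 -1.  11.1] turn [ 0.02 -0.01  0.03]
```

```bash
python3 - <<'E'
from h import *
s=optics.grab_frame('side')
crop(s,220,140,100,140,5,'s5'); print(sensors.get_state()['force'])
E
```

```text
[-0.51420261 -0.23510193 -2.43448291]
```

View pics/s5.png

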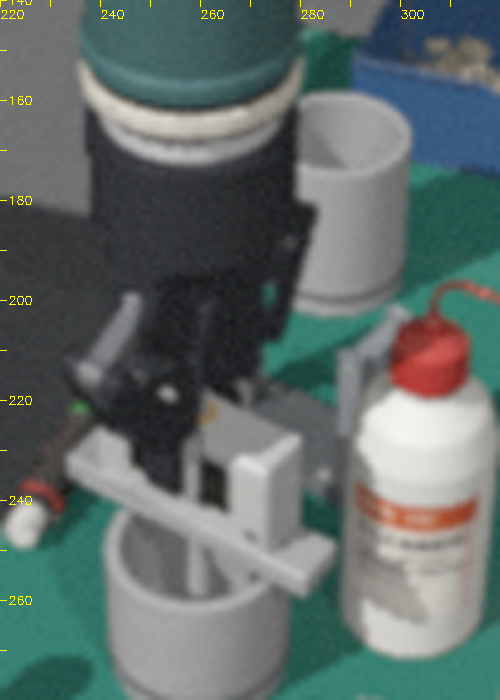

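```bash
for i in 1 2 3; do python3 -m crank '[[0,0,1.5,0,0,0,20],[0,0,1.5,0,0,0,20],[0,0,0,0,0,0,20]]'|egrep 'tool|force'; done
```

```text
tool_pos: [0.4938, -0.189, 0.2807]
force: [-0.4, 0.1, -3.3]
tool_pos: [0.4938, -0.189, 0.2776]
force: [-0.1, -0.2, -2.1]
tool_pos: [0.4937, -0.189, 0.2746]
force: [0.5, -0.5, -2.5]
```

```bash
python3 - <<'E'
from h import *
s=optics.grab_frame('side')
crop(s,230,190,80,100,7,'s6'); print(sensors.get_state()['force'],sensors.get_state()['ft_torque'])
E
```

```text
[ 0.38176349  0.28148562 -2.33435849] [-0.02635556 -0.02644152  0.01895113]
```

View pics/s6.png

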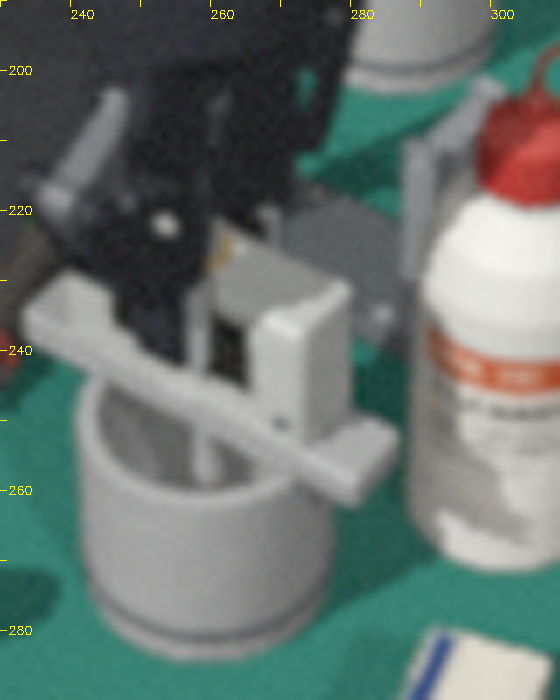

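```bash
for i in 1 2 3; do python3 -m crank '[[0,0,1,0,0,0,20],[0,0,0,0,0,0,20]]'|egrep 'tool|force'; done
```

```text
tool_pos: [0.4937, -0.1891, 0.2737]
force: [0.6, 0.1, -2.6]
tool_pos: [0.4937, -0.189, 0.2728]
force: [-0.9, 0.9, -2.1]
tool_pos: [0.4937, -0.1892, 0.2726]
force: [-3.9, 0.9, 7.5]
```

```bash
python3 -m crank '[[0,0,0.4,0,0,0,20],[0,0,0,0,0,0,20],[0,0,0,0,0,0,50],[0,0,0,0,0,0,50],[0,0,0,0,0,0,50]]'|egrep 'tool|force|grip'; python3 -m crank '[[0,0,0,0,0,0,50],[0,0,-10,0,0,0,50],[0,0,-20,0,0,0,50],[0,0,-30,0,0,0,50],[0,0,-30,0,0,0,50]]'|egrep 'tool|force|grip';python3 -m crank '[[0,0,-20,0,0,0,0],[0,0,0,0,0,0,0],[0,0,0,0,0,0,0],[0,0,0,0,0,0,0],[0,0,0,0,0,0,0]]'|egrep 'tool|force|grip'; python3 - <<'E'
from h import *
s=optics.grab_frame('side');t=optics.grab_frame('top')
crop(s,220,120,100,150,5,'s7');crop(t,240,150,120,130,5,'t7')
E
```

```text
tool_pos: [0.494, -0.1891, 0.2716]
force: [0.7, -0.7, -0.5]
grip_width: 0.0428
tool_pos: [0.4934, -0.1892, 0.3625]
force: [0.4, -0.7, -0.3]
grip_width: 0.0427
tool_pos: [0.4934, -0.1888, 0.3805]
force: [0.3, -0.3, 0.1]
grip_width: -0.0004
```

View pics/s7.png

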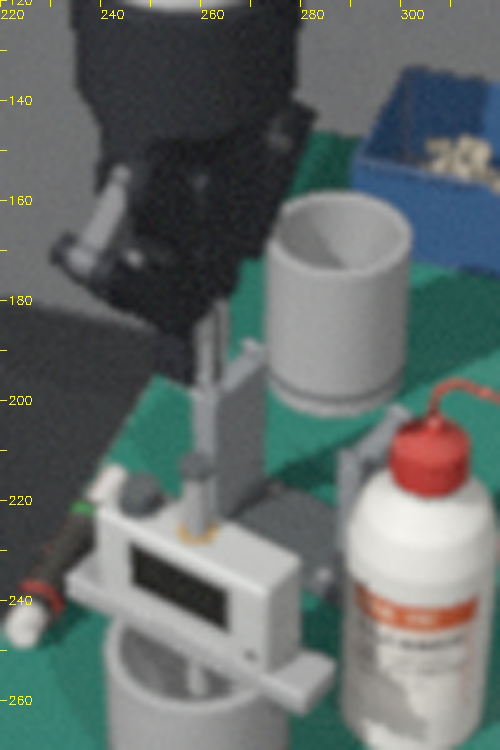

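View pics/t7.png

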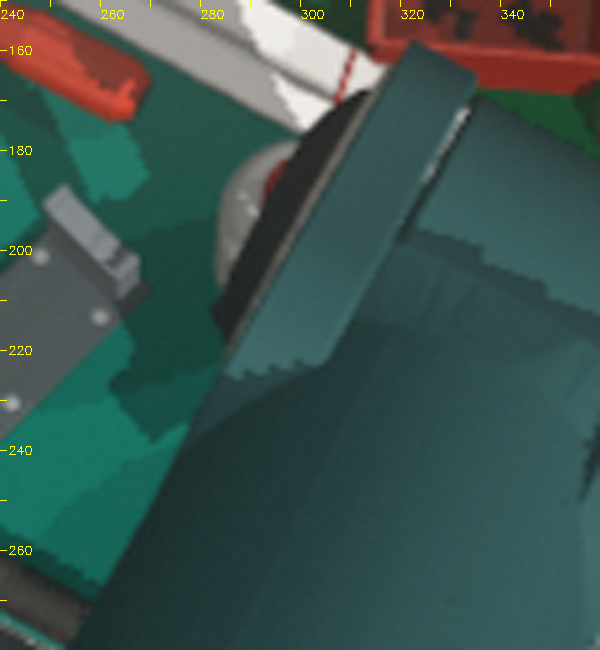

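```bash
python3 -m crank '[[0,-15,0,0,0,0,0],[0,-14,0,0,0,0,0],[0,0,20,0,0,0,0],[0,0,14,0,0,0,0],[0,0,0,0,0,0,0]]'|egrep 'tool|force|grip'; python3 - <<'E'
from h import *
a=np.radians(44.4);g=np.array([.494,-.189,.070]);y=np.array([-np.sin(a),np.cos(a),0])
print('plunger',proj('side',g+.028*y+[0,0,.071]),'cap',proj('side',g+[0,0,.097]))
print('target tcp',g+.029*y)
s=optics.grab_frame('side')
crop(s,220,140,80,110,6,'s8')
E
```

```text
tool_pos: [0.4723, -0.1677, 0.3447]
force: [-0.5, 0.2, 0.1]
grip_width: 0.0003
plunger [247.89659148 216.64187851] cap [259.1366564  212.18977513]
target tcp [ 0.47370976 -0.16828029  0.07      ]
```

View pics/s8.png

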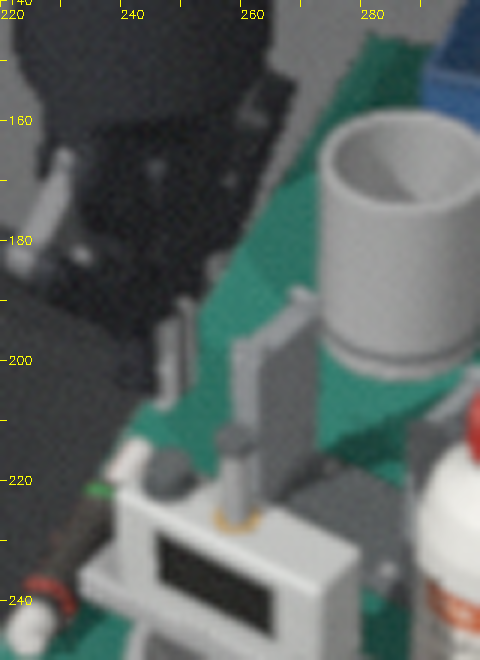

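```bash
python3 -m crank '[[0,0,12,0,0,0,0],[0,0,12,0,0,0,0],[0,0,4,0,0,0,0],[0,0,0,0,0,0,0],[0,0,0,0,0,0,0]]'|egrep 'tool|force'; for i in 1 2 3; do python3 -m crank '[[0,0,1.5,0,0,0,0],[0,0,1.5,0,0,0,0],[0,0,0,0,0,0,0]]'|egrep 'tool|force'; done
```

```text
tool_pos: [0.4735, -0.1685, 0.3192]
force: [0.0, 0.6, -0.3]
tool_pos: [0.4735, -0.1684, 0.3166]
force: [-0.5, -0.2, -0.6]
tool_pos: [0.4736, -0.1684, 0.3135]
force: [-0.7, 0.7, -0.1]
tool_pos: [0.4735, -0.1684, 0.3104]
force: [-0.5, 0.5, -1.0]
```

```bash
for i in 1 2 3 4; do python3 -m crank '[[0,0,1,0,0,0,0],[0,0,0,0,0,0,0]]'|egrep 'tool|force'; done
```

```text
tool_pos: [0.4735, -0.1684, 0.3094]
force: [0.3, 0.5, 0.4]
tool_pos: [0.4735, -0.1684, 0.3084]
force: [0.2, 0.3, 0.1]
tool_pos: [0.4735, -0.1684, 0.3074]
force: [-0.3, -0.4, 0.0]
tool_pos: [0.4735, -0.1684, 0.3065]
force: [-0.3, -0.2, 1.4]
```

```bash
python3 - <<'E'
from h import *
s=optics.grab_frame('side')
crop(s,220,160,80,110,6,'s9')
E
for i in 1 2 3; do python3 -m crank '[[0,0,0.7,0,0,0,0],[0,0,0,0,0,0,0]]'|egrep 'tool|force'; done
```

```text
tool_pos: [0.4736, -0.1685, 0.3064]
force: [-1.6, 1.4, 9.2]
tool_pos: [0.4736, -0.1685, 0.3063]
force: [-3.4, 1.5, 14.6]
tool_pos: [0.4737, -0.1686, 0.3062]
force: [-5.4, 2.5, 19.8]
```

View pics/s9.png

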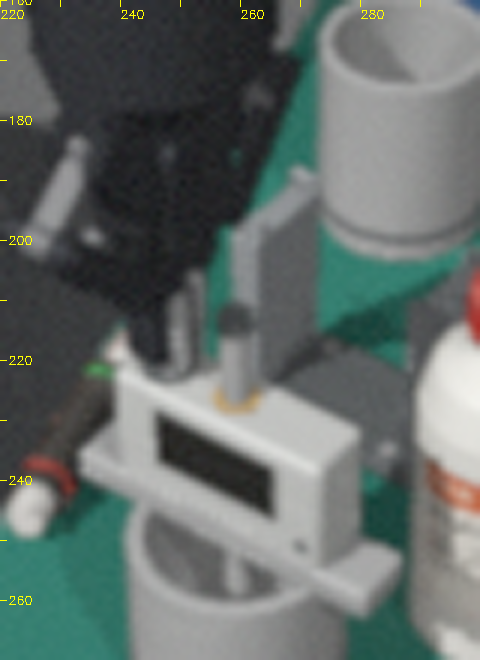

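```bash
python3 -m crank '[[0,0,-3,0,0,0,0],[0,0,-15,0,0,0,0],[0,0,-25,0,0,0,0],[0,0,-30,0,0,0,0],[0,0,0,0,0,0,0]]'|egrep 'tool|force'; python3 - <<'E'
from h import *
s=optics.grab_frame('side')
crop(s,220,160,80,110,6,'s10')
E
python3 to.py 0.494 -0.189 0.2726 44.4
```

```text
tool_pos: [0.4747, -0.1694, 0.3816]
force: [0.7, -0.7, 1.0]
t 13.08 pos [ 0.4741 -0.1688  0.3796] F [ 0.3  0.5 -1.2] grip 0.0002
shift mm [ -0.3  27.9 107.1] turn [ 0.22 -0.19  0.03]
```

View pics/s10.png

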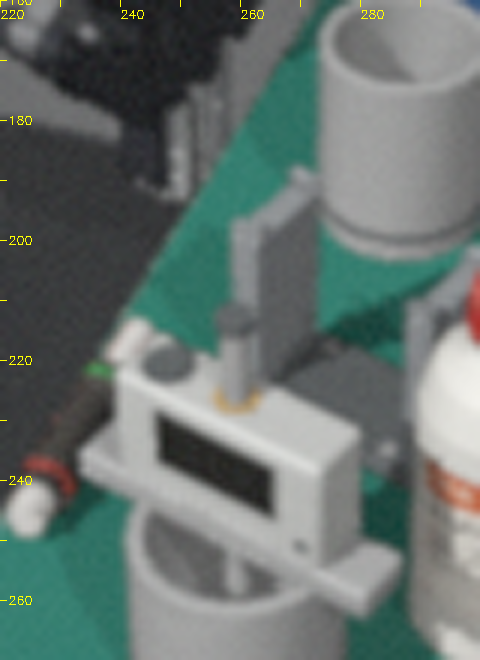

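```bash
python3 -m crank '[[0,14,0,0,0,0,50],[0,14,0,0,0,0,50],[0,0,0,0,0,0,50],[0,0,0,0,0,0,50],[0,0,0,0,0,0,50]]'|egrep 'tool|force|grip'; python3 to.py 0.494 -0.189 0.2736 44.4
```

```text
tool_pos: [0.4925, -0.1879, 0.3763]
force: [-0.5, -0.0, 0.5]
grip_width: 0.043
t 13.5 pos [ 0.4925 -0.1879  0.3763] F [-0.5 -0.   0.5] grip 0.043
shift mm [  0.5   2.  102.7] turn [-0.12  0.07  0.02]
```

```bash
python3 -m crank '[[0,0.5,20,0,0,0,50],[0,0,25,0,0,0,50],[0,0,25,0,0,0,50],[0,0,15,0,0,0,50],[0,0,10,0,0,0,50]]'|egrep 'tool|force|grip'; python3 -m crank '[[0,0,5,0,0,0,50],[0,0,2,0,0,0,50],[0,0,0,0,0,0,50],[0,0,0,0,0,0,50]]'|egrep 'tool|force|grip'; python3 to.py 0.494 -0.189 0.2736 44.4
```

```text
tool_pos: [0.4923, -0.1878, 0.2802]
force: [0.0, -0.8, -0.5]
grip_width: 0.0424
tool_pos: [0.4937, -0.1889, 0.2762]
force: [-0.1, 0.5, -0.3]
grip_width: 0.0426
t 14.25 pos [ 0.4937 -0.1889  0.2762] F [-0.1  0.5 -0.3] grip 0.0426
shift mm [0.1 0.3 2.6] turn [ 0.07 -0.05  0.03]
```

Close, then lift gently.

```bash
python3 -m crank '[[0,0,2,0,0,0,50],[0,0,0,0,0,0,50],[0,0,0,0,0,0,20],[0,0,0,0,0,0,20],[0,0,0,0,0,0,20]]' 50|egrep 'tool|force|grip'; python3 -m crank '[[0,0,0,0,0,0,20],[0,0,0,0,0,0,20],[0,0,0,0,0,0,20]]'|egrep 'tool|force|grip'; python3 to.py 0.494 -0.189 0.2736 44.4;  python3 -m crank '[[0,0,-3,0,0,0,20],[0,0,-10,0,0,0,20],[0,0,-20,0,0,0,20],[0,0,-30,0,0,0,20],[0,0,-30,0,0,0,20]]'|egrep 'tool|force|grip'; python3 -m crank '[[0,0,-30,0,0,0,20],[0,0,-25,0,0,0,20],[0,0,0,0,0,0,20],[0,0,0,0,0,0,20]]'|egrep 'tool|force|grip'; python3 to.py 0.5577 -0.069 0.42 44.4; python3 - <<'E'
from h import *
s=optics.grab_frame('side')
crop(s,200,60,140,190,4,'s11')
E
```

```text
tool_pos: [0.4936, -0.1888, 0.2739]
force: [-1.2, 1.2, 4.1]
grip_width: 0.0253
tool_pos: [0.4936, -0.1888, 0.2739]
force: [-0.6, 0.7, 4.5]
grip_width: 0.0251
t 14.92 pos [ 0.4936 -0.1888  0.2739] F [-0.6  0.7  4.5] grip 0.0251
shift mm [0.1 0.4 0.3] turn [ 0.03 -0.04  0.03]
tool_pos: [0.4927, -0.1886, 0.3669]
force: [1.1, -1.0, -2.4]
grip_width: 0.025
tool_pos: [0.4933, -0.1888, 0.4225]
force: [-0.1, 0.3, -3.7]
grip_width: 0.0255
t 15.67 pos [ 0.4933 -0.1888  0.4225] F [-0.1  0.3 -3.7] grip 0.0255
shift mm [129.9 -40.4   2.7] turn [ 0.09 -0.11  0.03]
```

View pics/s11.png

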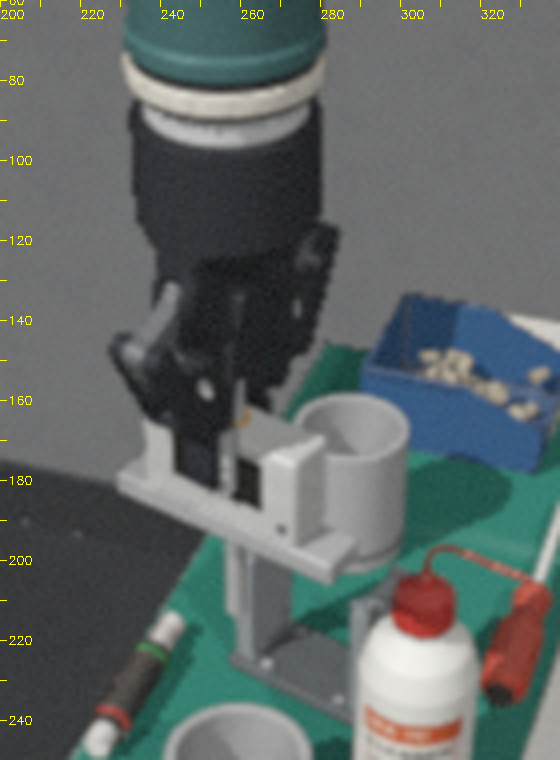

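```bash
python3 -m crank '[[26,-8,0,0,0,0,20],[26,-8,0,0,0,0,20],[26,-8,0,0,0,0,20],[26,-8,0,0,0,0,20],[25.9,-8.4,0,0,0,0,20]]'|egrep 'tool|force|grip'; python3 -m crank '[[0,0,30,0,0,0,20],[0,0,30,0,0,0,20],[0,0,20,0,0,0,20],[0,0,10,0,0,0,20],[0,0,0,0,0,0,20]]'|egrep 'tool|force|grip'; python3 -m crank '[[0,0,0,0,0,0,20],[0,0,0,0,0,0,20]]'|egrep 'tool|force|grip'; python3 to.py 0.5577 -0.069 0.2889 44.4; python3 - <<'E'
from h import *
s=optics.grab_frame('side')
crop(s,220,120,100,120,6,'s12')
E
```

```text
tool_pos: [0.5577, -0.0676, 0.4191]
force: [0.5, 0.2, -3.9]
grip_width: 0.0253
tool_pos: [0.5565, -0.0687, 0.3276]
force: [0.2, -0.2, -3.0]
grip_width: 0.0254
tool_pos: [0.5584, -0.0694, 0.3323]
force: [0.1, 0.3, -3.7]
grip_width: 0.0252
t 16.72 pos [ 0.5584 -0.0694  0.3323] F [ 0.1  0.3 -3.7] grip 0.0252
shift mm [-0.3 -0.8 43.4] turn [ 0.07 -0.05 -0.01]
```

View pics/s12.png

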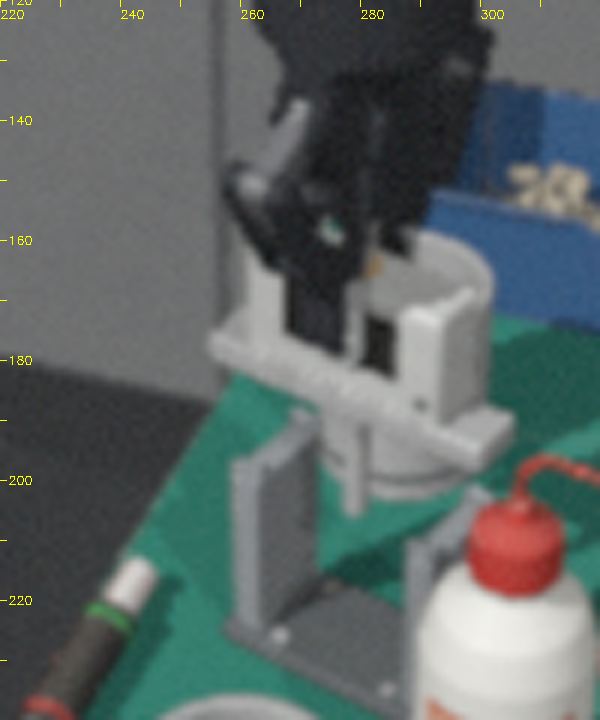

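Aligned above the seats; lower slowly.

```bash
python3 -m crank '[[-0.3,-0.6,8,0,0,0,20],[0,0,10,0,0,0,20],[0,0,10,0,0,0,20],[0,0,6,0,0,0,20],[0,0,0,0,0,0,20]]'|egrep 'tool|force|grip'; python3 -m crank '[[0,0,2,0,0,0,20],[0,0,2,0,0,0,20],[0,0,0,0,0,0,20]]'|egrep 'tool|force|grip'; for i in 1 2; do python3 -m crank '[[0,0,1,0,0,0,20],[0,0,0,0,0,0,20]]'|egrep 'tool|force|grip';done; python3 to.py 0.5577 -0.069 0.2889 44.4
```

```text
tool_pos: [0.5565, -0.0685, 0.2954]
force: [0.4, 0.5, -2.7]
grip_width: 0.0253
tool_pos: [0.5573, -0.0688, 0.2932]
force: [0.4, 0.9, -3.0]
grip_width: 0.0256
tool_pos: [0.5574, -0.0687, 0.2925]
force: [-0.4, -0.1, -2.5]
grip_width: 0.0256
tool_pos: [0.5573, -0.0687, 0.2914]
force: [-0.4, -1.1, -2.3]
grip_width: 0.0254
t 17.77 pos [ 0.5573 -0.0687  0.2914] F [-0.4 -1.1 -2.3] grip 0.0254
shift mm [0.1 0.5 2.5] turn [ 0.   -0.01  0.03]
```

```bash
for i in 1 2 3; do python3 -m crank '[[0,0,0.8,0,0,0,20],[0,0,0,0,0,0,20]]'|egrep 'tool|force';done;  python3 - <<'E'
from h import *
s=optics.grab_frame('side')
crop(s,220,130,100,120,6,'s13')
E
```

```text
tool_pos: [0.5573, -0.0687, 0.2905]
force: [0.1, 0.5, -3.7]
tool_pos: [0.5573, -0.0687, 0.2897]
force: [-0.4, -0.0, -2.9]
tool_pos: [0.5573, -0.0687, 0.289]
force: [0.5, 0.6, -3.4]
```

View pics/s13.png

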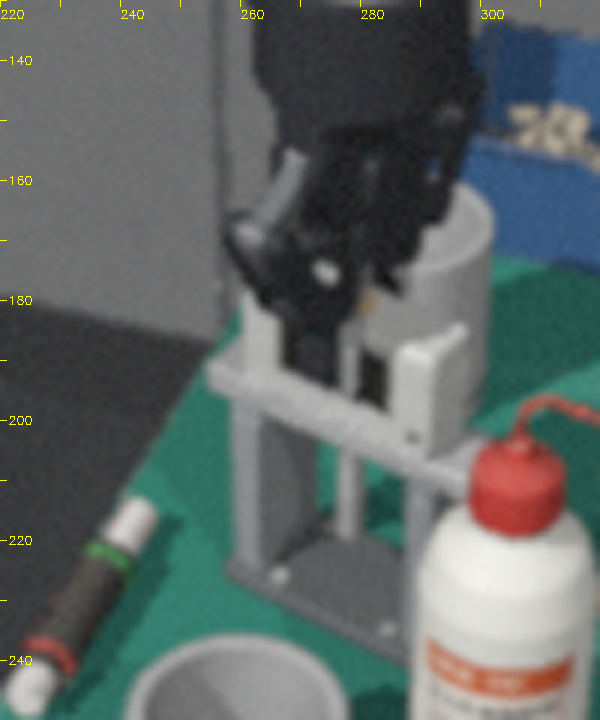

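```bash
for i in 1 2 3; do python3 -m crank '[[0,0,0.6,0,0,0,20],[0,0,0,0,0,0,20]]'|egrep 'tool|force';done
```

```text
tool_pos: [0.5573, -0.0688, 0.2889]
force: [-2.3, 0.2, 3.9]
tool_pos: [0.5573, -0.0689, 0.2889]
force: [-4.8, 0.4, 8.5]
tool_pos: [0.5573, -0.0689, 0.2889]
force: [-6.4, 1.6, 14.4]
```

Seated at 0.2889 as computed. Release and rise.

```bash
python3 -m crank '[[0,0,-1,0,0,0,20],[0,0,0,0,0,0,50],[0,0,0,0,0,0,60],[0,0,0,0,0,0,60],[0,0,0,0,0,0,60]]'|egrep 'tool|force|grip'; python3 -m crank '[[0,0,-5,0,0,0,60],[0,0,-15,0,0,0,60],[0,0,-30,0,0,0,60],[0,0,-35,0,0,0,60],[0,0,-35,0,0,0,60]]'|egrep 'tool|force'; python3 -m crank '[[-30,-20,-15,0,0,0,60],[-30,-20,0,0,0,0,60],[-30,-20,0,0,0,0,60],[-30,-20,0,0,0,0,60],[-20,-20,0,0,0,0,60]]'|egrep 'tool|force';python3 -m crank '[[-15,-35,0,0,0,0,60],[-15,-35,0,0,0,0,60],[-10,-35,0,0,0,0,60],[0,0,0,0,0,0,60],[0,0,0,0,0,0,60]]'|egrep 'tool|force'; python3 - <<'E'
from h import *
s=optics.grab_frame('side');t=optics.grab_frame('top')
cv2.imwrite('pics/t14f.png',t);cv2.imwrite('pics/s14f.png',s)
crop(s,235,145,100,145,5,'s14');crop(t,205,175,130,100,6,'t14')
E
```

```text
tool_pos: [0.5574, -0.0687, 0.2881]
force: [-0.4, -0.0, 0.5]
grip_width: 0.0511
tool_pos: [0.557, -0.0689, 0.4094]
force: [1.3, -0.2, 0.2]
tool_pos: [0.3848, -0.0966, 0.4231]
force: [-0.8, 0.8, 0.3]
tool_pos: [0.2841, -0.0482, 0.4237]
force: [-0.3, -0.2, 0.3]
```

View pics/s14.png

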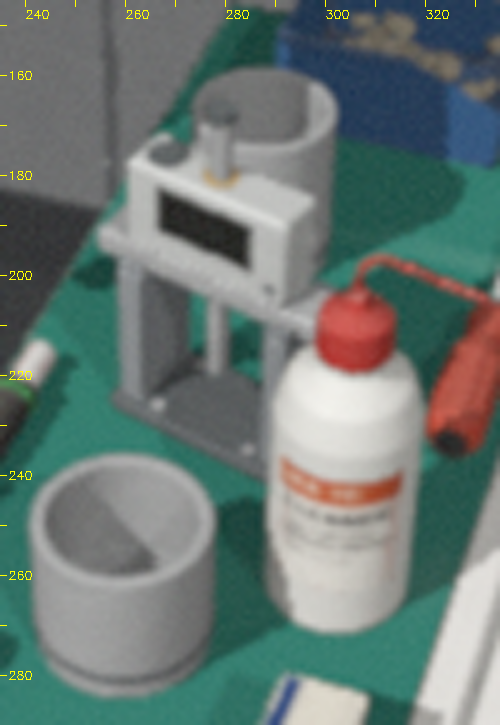

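View pics/t14.png

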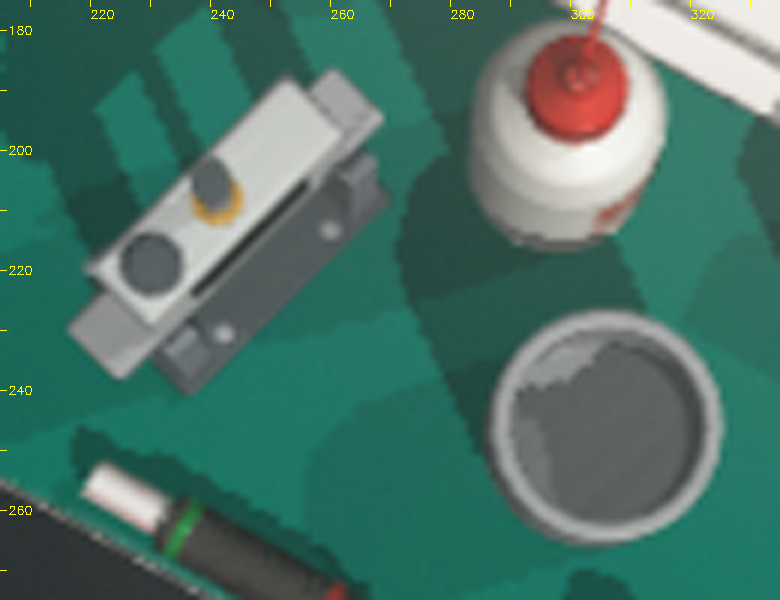

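```bash
python3 - <<'E'
from h import *
for q in (.0006,.0155,.018,.0205): print(q,proj('side',[.5575,-.069,.164+q]).round(1),proj('top',[.5575,-.069,.164+q]).round(1))
d=[cv2.absdiff(cv2.imread(f'pics/{n}0.png'),cv2.imread(f'pics/{n}14f.png')).max(2) for n in()]
a,b=cv2.imread('pics/s6.png'),0
s0=cv2.imread('pics/side0.png');s1=cv2.imread('pics/s14f.png')
crop(np.hstack([s0[160:190,255:295],s1[160:190,255:295]]),0,0,80,30,9,'cmp')
E
```

```text
0.0006 [279.1 173. ] [240.6 207. ]
0.0155 [279.2 167.3] [240.1 205.8]
0.018 [279.2 166.3] [240.1 205.5]
0.0205 [279.3 165.4] [240.  205.3]
```

View pics/cmp.png

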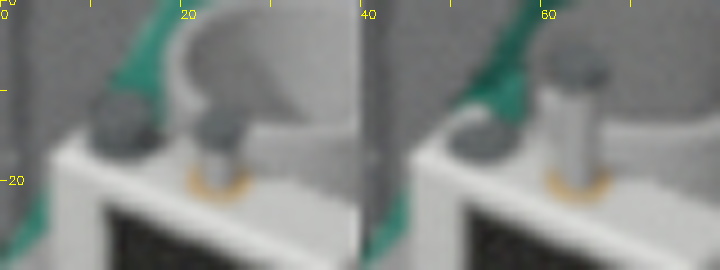

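```bash
python3 -c "
from workcell import job,sensors
s=sensors.get_state();print(s['time_s'],s['force'],abs(s['qd']).max())
print(job.hand_in())"
```

```text
20.5833 [ 0.48821964  0.10343212 -0.42947737] 0.030924139325765654
the job is handed in; nothing more can be done
None
```

The depth check is done, and I handed the job in at about 20.6 s of the 58 s. I put the gauge's rod into the short cup and pressed until the bridge sat on the rim. I then released it, pressed the lock plunger, and put the gauge back in its rest.

What the last checks showed:
- **Bridge on the rim:** it met the rim at the height I had calculated, and the gauge stood level.
- **Plunger:** it met a hard stop at the fully-down height (TCP z 0.306 m), and the pictures afterwards show it down.
- **Gauge in the rest:** it met the seats at the expected height (TCP z 0.289 m). It looks upright and matches its starting pose in both camera views.
- **Rod:** the cap rose about 7 pixels in the side view, which puts the rod at about 18 mm. That is only good to 2 mm or so.
- **Cup and surroundings:** the short cup, bottle and other cup look unmoved in the close-up views. I did not check the items farther away separately after the job.
- **Robot:** it is clear of everything and reads about zero force.

One reading did not fit: the wrist force showed no clear 2.5 N step when the rod first touched the cup floor. I confirmed that contact from the pictures instead, where the rod tip stayed put as the bridge came down.

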